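Hang the rinsed vial basket on the swinging drain hook

ROBOT

A 6-joint arm with a two-finger parallel gripper is mounted at the origin on a cart in front of the work surface, level with it; the furniture and walls round the work are solid. World frame = base frame: x ahead of the robot, y to its left, z up, the work surface at z = 0. Lengths are in mm, angles in degrees, forces in N, time in s.
With the tool pointing down it reaches from about 300 to 850 mm from the base axis. Payload 4.2 kg.
Tool frame: the origin (TCP) lies on the front face of the gripper's body, between the roots of the fingers; the fingertips stand 78 mm ahead of it and the grasp point (between the pads) lies 60 mm ahead of it; x points along the fingers, y is the direction in which the jaws open and shut, and the axes are right-handed (so a half turn about x gives the same grasp; the last joint's range is limited). The gripper opens to 91 mm and grips with 3 to 60 N. Pads are 32 mm wide; open, the fingers measure 118 mm over their backs; the gripper's body (76 mm by 178 mm) begins 60 mm behind the grasp point.
Start: joints at [67.036, 18.312, 89.639, -0, 72.044, -1.146], TCP at [213.707, 533.82, 292.276] pointing down, gripper open.
Joint ranges: [-177.97, 177.97], [-48.28, 115.42], [12.27, 149.76], [-77.06, 257.06], [2.81, 150.46], [-146.56, 146.56]. Speed limits (degrees/s): [147.25, 147.25, 180, 180, 180, 180].

INTERFACE

Orientations are given as [roll, pitch, yaw] about the fixed x, y, z axes, in that order (R = Rz(yaw) Ry(pitch) Rx(roll)).
In Python, from workcell import status, viewer, env gives the robot as it stands. The module is installed in compiled form; this text tells all that it offers.
- The arm moves only by the tool move_arm, never from a script. Its argument "moves" is a list of rows, each a list of 3 entries, a list of its own where there are three numbers: the shift along the tool's x, y, z in cm, then the turn about the tool's x in rad, then the gripper's target within -1 to 1 (fully open at 1, half-way at 0, shut at -1). A call has 1 to 20 rows; each row is the pose to reach, as a shift and turn from the pose commanded when the call began, along the tool's axes at that moment; what a row does not reach only later rows make up. A row lasts 1/8 s, in which the tool goes at most 62.5 mm and 10.7 degrees, less where a joint would pass 70% of its speed; a pose out of reach is approached as far as the arm can. A call with a gripper value outside its range is refused whole. The fingers move at their own pace and stop on an object; "force" is the grip in N (left out, the last holds). Time passes only in rows, so rows that repeat a pose let the fingers close. It gives the time, the measured TCP pose, the force and the opening at its end, in the units of the state.
- status.state(): the state, without advancing time (a new reading comes with each control period).
- viewer.grab_frame(name): name is "side" or "top"; returns the picture (400x640x3 uint8, red, green, blue); there is no depth.
- viewer.get_calibration(name): a dict with "camera_matrix" (3x3 intrinsics, pixels), "D" ([k1, k2, p1, p2, k3] as OpenCV has them; the pictures are not rectified), "eye" and "rotation" of the camera in the world. Camera axes: x right, y down, z forward; pixel columns grow to the right and rows downward; lengths in mm; the calibration is good to about 2 mm. A picture is of the moment at which its call begins. get_calibration takes no time and is no camera call.
- env.job_done(): hands the job in, once; it reports no verdict.
The state is a dict: "time_s": time; "qpos": joint angles; "qvel": joint speeds; "effort": joint torques, N m; "ee_pos": TCP position; "ee_rot": TCP orientation; "force": force on the tool from outside, world axes, zero at the start; "torque": the same for the moment, N m; "gripper_width": finger opening in mm.
Only numpy, scipy, OpenCV 4.12 (cv2) and the standard library are available. Lean on these libraries where they do the work, as an engineer would, in place of code of your own. Each camera call takes 0.05 s, during which the arm holds its last target.

TASK

The hook on the draining stand is swinging freely: steady it so that it hangs straight down and still by itself, and only then hang the blue vial basket on it by its wire bail, in the hook's dip. Keep the basket upright, set it on the hook gently, and leave it hanging still and straight, with its bail square across the hook's arm. Do not shift or tip the things standing round about.

Things in the scene. Friction and masses are not known exactly. Their poses are not given: they have to be found in the camera images.
- hanger_stand: Fixed draining stand. Origin on the bench at the centre of its white drip tray (120 x 110 mm, 14 mm high), right below the seat of the resting hook. +x points from the hook's open end back to the aluminium post (14 mm thick, 480 mm tall, 140 mm along +x). The pivot bolt comes forward to 78 mm along +x, 450 mm up. Above and before (-x of) the seat is only the hook.
- hook (a joint): Swing angle of the steel hook, rad, about the pivot bolt (along the stand's x, 450 mm above the bench, almost frictionless, no spring): 0 straight down, positive when its lower end is on the stand's +y side. It starts swinging 0.38 to 0.6 rad each way, period about 0.9 s, and would go on for over a minute. 0.25 kg.
- hook_seat (a point): Top of the bar in the middle of the hook's dip (flat for 20 mm), where the bail must rest; swings with the hook; 224 mm above the stand's origin at rest. The hook's 8 mm round arm runs along the stand's x from the tip, through the dip (8 mm deep) to the upright shank, 90 mm behind (+x of) the seat.
- hook_tip (a point): Centre of the red ball (12 mm diameter) at the hook's open end: 32 mm in front (-x) of the seat, its top 20 mm above the seat.
- basket: Loose blue vial basket, 0.15 to 0.3 kg, origin under the centre of its foot. 70 mm along x, 100 mm along y, solid to 62 mm up with its six vials. In its y-z plane stands a fixed 6 mm wire bail: uprights at y = +-47 mm up to 85 mm, then sloping to a peak in the middle (wire centre at 123 mm), so it centres itself on a hook. Half a turn gives the same basket.
- basket_grip (a point): Centre of the basket's orange square grip, 20 x 20 mm, 50 mm tall (sides along the basket's x and y), which stands on the bail's peak: 151 mm above the basket's foot, its lower end 126 mm, its top 176 mm above the foot.
- basket_eye (a point): Underside of the bail's peak, 120 mm above the basket's foot; it rests on hook_seat when the basket hangs right. Axes as the basket's.
- reagent_amber_a: Bystander, loose: brown reagent bottle with a black cap, 66 mm diameter, 132 mm tall. Origin under its centre.
- measuring_cylinder: Bystander, loose: clear measuring cylinder on a blue foot, 47x54 mm, 168 mm tall. Origin under its centre.
- reagent_clear_b: Bystander, loose: clear reagent bottle with a blue cap, 54 mm diameter, 108 mm tall. Origin under its centre.
- beaker_100: Bystander, loose: glass beaker, 57 mm diameter, 72 mm tall. Origin under its centre.
- timer: Bystander, loose: white timer, 62x70x19 mm. Origin under its centre.
- vial_rack: Bystander, loose: blue vial rack, 72x190x39 mm. Origin under its centre.
Things that resemble listed ones, but are neither listed nor needed, are in the scene too. There is more than one size of the basket; the one meant has the size given above.

How it is judged (in metres and radians):
On the way, in this order (a step that is already met when the one before it is completed fails the run):
1. the empty hook hangs straight down and still by itself, touched by nothing, for 0.8 s (value of joint hook between -0.05 and 0.05 rad and velocity of joint hook between -0.2 and 0.2 rad/s and contact force between hanger_stand and anything else below 0.05 N), for 0.8 s.
2. the basket's bail lies in the dip of the hook, the basket upright and its bail square across the arm (distance between basket_eye and hook_seat below 0.018 m and angle between basket's own z axis and vertical below 0.2 rad and angle between the x axis of basket and the x axis of hanger_stand, either way round below 0.5 rad), for 0.2 s.
At the end, for the whole second after the job is handed in: Bail peak within 18 mm of the hook seat, weight on the hook; basket within 0.2 rad of upright, its x within 0.5 rad of the stand's x (either way), slower than 0.05 m/s and 0.4 rad/s; hook within 0.1 rad of plumb, slower than 0.25 rad/s (all of step 2 and value of joint hook between -0.1 and 0.1 rad and velocity of joint hook between -0.25 and 0.25 rad/s and linear speed of basket below 0.05 m/s and angular speed of basket below 0.4 rad/s and contact force between basket and hanger_stand above 0.5 N); the robot touches nothing.
It fails at once if the basket is tipped by more than 0.6 rad (angle between basket's own z axis and vertical above 0.6 rad).
It fails at once if the basket is banged on or pressed against the stand or hook with more than 25 N (contact force between basket and hanger_stand above 25 N).
It fails at once if a thing standing round about is shifted by more than 30 mm or tipped by more than 0.5 rad (distance of any of reagent_amber_a, measuring_cylinder, reagent_clear_b, beaker_100, timer, vial_rack from where it was at the start of the episode above 0.03 m or angle between any of reagent_amber_a, measuring_cylinder, reagent_clear_b, beaker_100, timer, vial_rack's own z axis and vertical above 0.5 rad).
It also fails if it takes over 72 s, if anything falls off the work surface, if the arm or the gripper's body presses on something with over 40 N, if the wrist force passes 120 N, or if a joint passes its speed limit or range.

## Working session

There is one attempt and no reset: what is moved stays moved. The work goes in short steps, Python scripts to look and compute and a tool call to move; the robot and the scene stay as the last step left them, time stands still between calls to the robot, and variables do not carry over. Pictures are saved under pics/ and viewed, and the job is handed in when it is done.

Besides the shell and the picture viewer there is one more tool, called after "Emit:" as name(argument=value, ...) on one line, values as JSON. move_arm: Moves the arm, as the interface text tells. Its arguments: {"type":"object","properties":{"moves":{"type":"array","items":{"type":"array"}},"force":{"type":"number"}},"required":["moves"]}

```bash
mkdir -p pics; cat > h.py <<'E'
import numpy as np, cv2
from workcell import status, viewer, env
def grab(n,f):
    im=viewer.grab_frame(n); cv2.imwrite('pics/'+f,im[:,:,::-1]); return im
def cal(n):
    c=viewer.get_calibration(n); return [np.array(c[k],float) for k in ('camera_matrix','D','eye','rotation')]
E
python3 - <<'E'
from h import *
print(status.state())
for n in ('side','top'):
    grab(n,n+'0.png'); print(n,viewer.get_calibration(n))
print(status.state()['time_s'])
E
```

```text
{'time_s': 0.0, 'qpos': array([ 6.70341669e+01,  1.83509961e+01,  8.97067683e+01, -1.62326055e-03,
        7.20426809e+01, -1.14643715e+00]), 'qvel': array([-0.02712466,  0.05645456,  0.06156905,  0.00053474,  0.02210096,
        0.07111434]), 'effort': array([-1.99938273e-03, -4.12460160e+01, -2.31972688e+01,  7.26432865e-02,
        4.58274130e-02, -1.33936551e-04]), 'ee_pos': array([213.58481389, 533.46535303, 291.42416472]), 'ee_rot': array([ -90.26617678,   89.89954285, -112.0850709 ]), 'force': array([0.01812408, 0.52630209, 0.79553   ]), 'torque': array([ 0.03053969,  0.03571095, -0.0241174 ]), 'gripper_width': 91.16034811006232}
side {'camera_matrix': array([[440.20957094,   0.        , 322.1599499 ],
       [  0.        , 440.20957094, 202.83503418],
       [  0.        ,   0.        ,   1.        ]]), 'D': array([-0.05515463,  0.        ,  0.        ,  0.        ,  0.        ]), 'eye': array([-586.47280016, -989.53611762, 1130.21629242]), 'rotation': array([-121.80484991,   -0.12817317,  -51.14862061])}
top {'camera_matrix': array([[424.71243219,   0.        , 316.79840408],
       [  0.        , 424.71243219, 200.18865534],
       [  0.        ,   0.        ,   1.        ]]), 'D': array([0.03232145, 0.        , 0.        , 0.        , 0.        ]), 'eye': array([ 318.66759124,  -87.93067182, 1541.85374309]), 'rotation': array([-169.32053273,    0.3610249 ,  -91.40415304])}
0.1
```

View pics/side0.png

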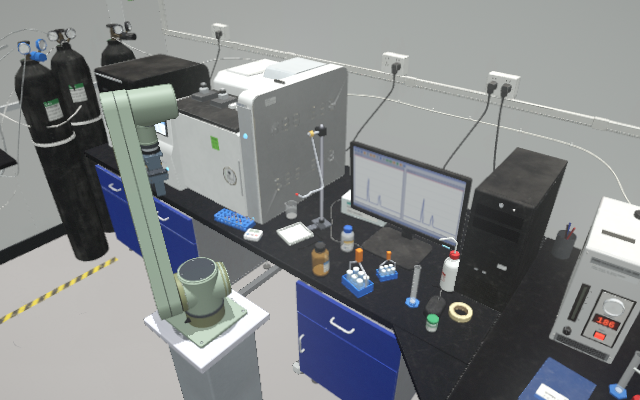

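View pics/top0.png

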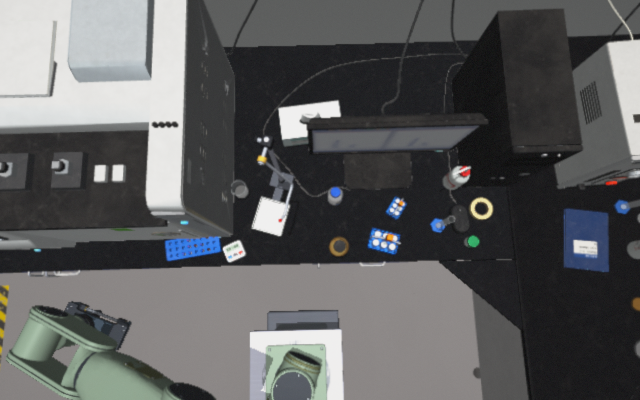

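The side view shows the stand with its tray at about (295,234) and the hook tip at about (297,195). The larger basket, at about (357,280), is the likely target, and the smaller one is at (387,270). In the top view the big basket is at (384,240) and the tray at (270,216).

```bash
cat >> h.py <<'E'
from scipy.spatial.transform import Rotation as Ro
def camR(n):
    K,D,e,r=cal(n); return K,D,e,Ro.from_euler('xyz',r,degrees=True).as_matrix()
def proj(n,P):
    K,D,e,R=camR(n); P=np.atleast_2d(np.array(P,float))
    return cv2.projectPoints(P,cv2.Rodrigues(R.T)[0],-R.T@e,K,D)[0].reshape(-1,2)
def ray(n,uv):
    K,D,e,R=camR(n); p=cv2.undistortPoints(np.array(uv,float).reshape(-1,1,2),K,D).reshape(-1,2)
    d=(R@np.c_[p,np.ones(len(p))].T).T; return e,d/np.linalg.norm(d,axis=1)[:,None]
def onz(n,uv,z):
    e,d=ray(n,uv); return e+d*((z-e[2])/d[:,2])[:,None]
def tri(a,b):
    (e1,d1),(e2,d2)=ray('side',a),ray('top',b); d1=d1[0];d2=d2[0]
    s=np.linalg.lstsq(np.c_[d1,-d2],e2-e1,rcond=None)[0]; p,q=e1+s[0]*d1,e2+s[1]*d2
    return (p+q)/2,np.linalg.norm(p-q)
def crop(im,x0,y0,w,h,s,f):
    cv2.imwrite('pics/'+f,cv2.resize(im[y0:y0+h,x0:x0+w,::-1],None,fx=s,fy=s,interpolation=cv2.INTER_CUBIC))
E
python3 - <<'E'
from h import *
for n in('side','top'): print(n,proj(n,[[0,0,0],[213.6,533.5,291.4]]))
s=cv2.imread('pics/side0.png')[:,:,::-1];t=cv2.imread('pics/top0.png')[:,:,::-1]
crop(s,220,120,200,150,4,'s0a.png');crop(s,300,210,160,120,5,'s0b.png')
crop(t,220,120,200,150,4,'t0a.png');crop(t,320,180,160,100,5,'t0b.png')
E
```

```text
side [[204.98948357 316.13980342]
 [154.17113419 173.3699446 ]]
top [[296.15706276 376.45222898]
 [100.12428076 324.57355284]]
```

View pics/s0a.png

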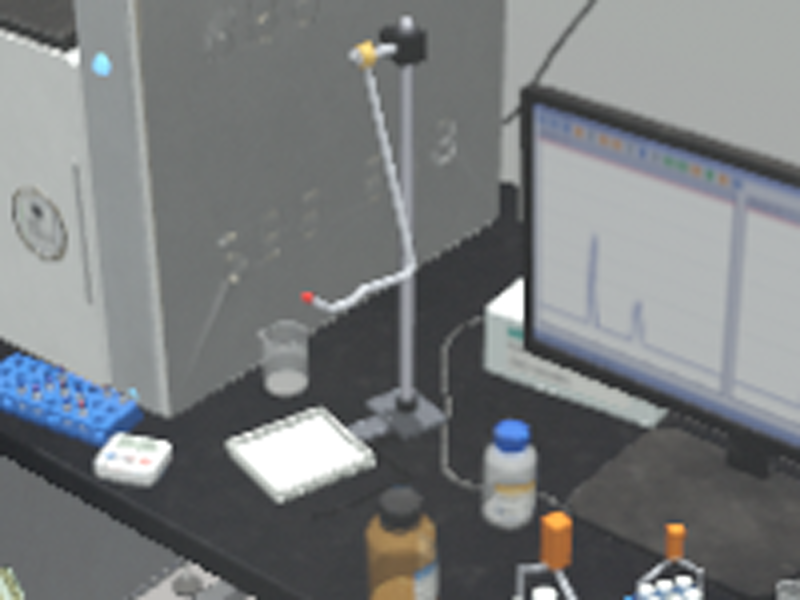

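View pics/s0b.png

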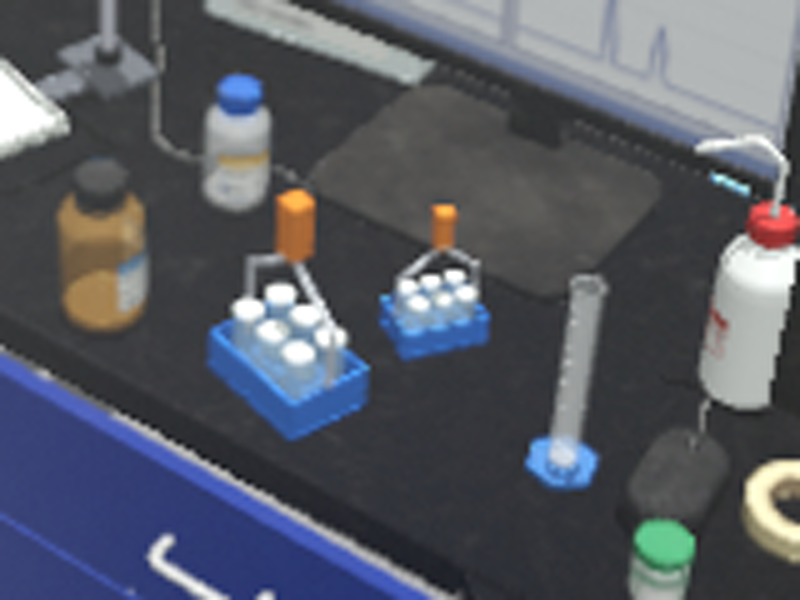

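View pics/t0a.png

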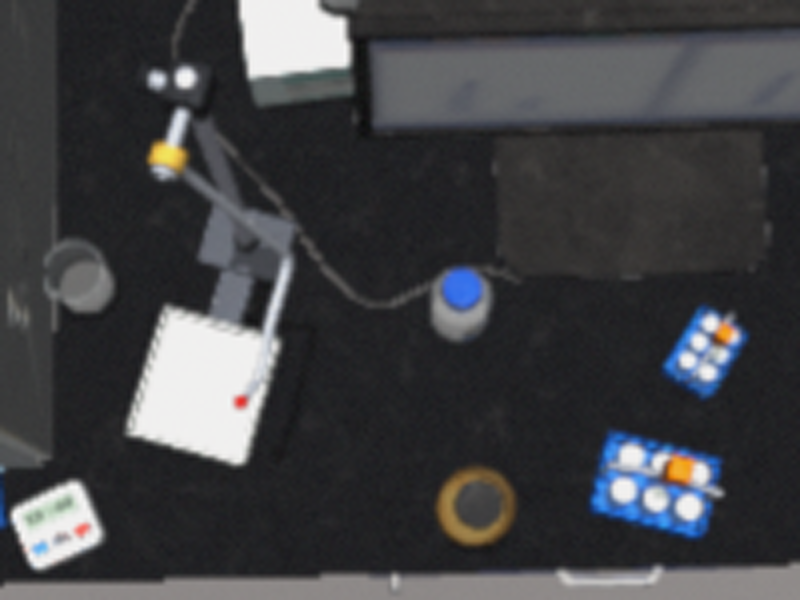

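View pics/t0b.png

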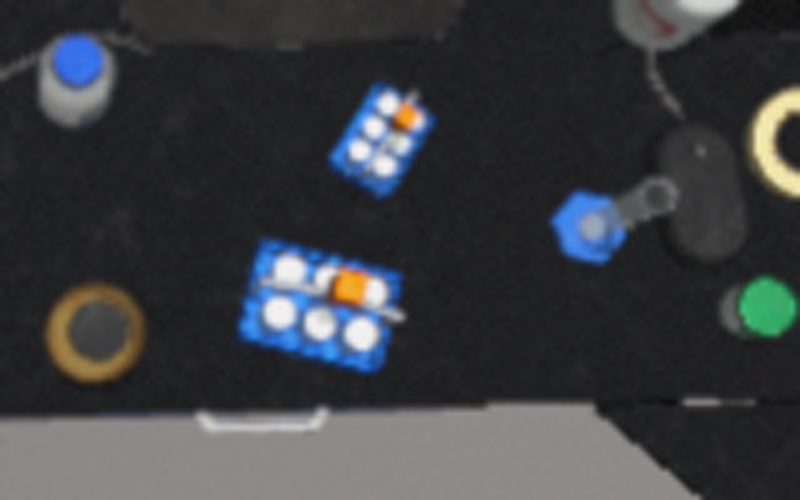

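```bash
python3 - <<'E'
from h import *
np.set_printoptions(precision=1,suppress=True)
A=lambda p:np.array(p)/4+[220,120]-.375
B=lambda p:np.array(p)/5+[320,180]-.4
Bs=lambda p:np.array(p)/5+[300,210]-.4
As=lambda p:np.array(p)/4+[220,120]-.375
c=onz('top',A([(165,305),(280,340),(243,465),(127,432)]),14); print('tray top',c,c.mean(0))
c=onz('side',As([(225,447),(322,408),(375,460),(280,500)]),14); print('tray side',c,c.mean(0))
print('pivot',tri(As([(366,52)]),A([(168,158)])))
print('tip',tri(As([(308,297)]),A([(241,402)])))
print('shank bottom',tri(As([(412,268)]),A([(288,255)])))
print('posttop',tri(As([(405,22)]),A([(157,79)])), tri(As([(405,22)]),A([(186,76)])))
print('grip ctr',tri(Bs([(296,228)]),B([(352,287)])))
print('grip top',onz('side',Bs([(297,198)]),176),onz('top',B([(350,287)]),176))
c=onz('top',B([(265,238),(402,272),(376,372),(240,340)]),40);print('bask',c,c.mean(0),np.diff(c,axis=0))
print('bottom side corners',onz('side',Bs([(211,365),(292,438),(368,398)]),2))
for n,p in dict(amber=(95,333),clear=(76,85),cyl=(590,228),small=(382,138)).items(): print(n,onz('top',B([p]),0))
for n,p in dict(beaker=(85,285),timer=(58,525)).items(): print(n,onz('top',A([p]),0))
print('monitor low edge top', onz('top',A([(370,130),(700,130)]),150))
E
```

```text
tray top [[628.3 119.4  14. ]
 [593.   14.3  14. ]
 [479.5  49.1  14. ]
 [512.1 153.7  14. ]] [553.2  84.1  14. ]
tray side [[506.  146.2  14. ]
 [629.4 114.   14. ]
 [590.5   3.9  14. ]
 [473.5  35.4  14. ]] [549.8  74.9  14. ]
pivot (array([640.2,  55.6, 454.9]), np.float64(5.304665841279141))
tip (array([507.3,  25.1, 248. ]), np.float64(11.368186457975543))
shank bottom (array([623.6, -12.4, 242.4]), np.float64(11.675478962778259))
posttop (array([694.3,  57.1, 468.3]), np.float64(16.096522799277174)) (array([688.3,  42.6, 474.9]), np.float64(0.9801528779604172))
grip ctr (array([ 452.6, -322.2,  150.5]), np.float64(0.23435605275771948))
grip top [[ 453.7 -320.9  176. ]] [[ 450.1 -316.5  176. ]]
bask [[ 499.4 -281.1   40. ]
 [ 472.9 -376.5   40. ]
 [ 403.1 -354.    40. ]
 [ 427.7 -260.    40. ]] [ 450.8 -317.9   40. ] [[-26.5 -95.5   0. ]
 [-69.7  22.5   0. ]
 [ 24.6  94.1   0. ]]
bottom side corners [[ 434.3 -265.6    2. ]
 [ 408.6 -358.     2. ]
 [ 478.4 -377.8    2. ]]
amber [[ 438.2 -160.     0. ]]
clear [[ 621.4 -152.2    0. ]]
cyl [[ 505.7 -522.4    0. ]]
small [[ 575.9 -375.6    0. ]]
beaker [[652.  195.4   0. ]]
timer [[431.  217.7   0. ]]
monitor low edge top [[ 748.3  -73.8  150. ]
 [ 740.7 -354.1  150. ]]
```

```bash
cat >> h.py <<'E'
SC=np.array([552,81.]); SY=-16.3
def st(x,y):
    a=np.radians(SY); return SC+np.array([[np.cos(a),-np.sin(a)],[np.sin(a),np.cos(a)]])@[x,y]
def tool():
    s=status.state(); return s,s['ee_pos'],Ro.from_euler('xyz',s['ee_rot'],degrees=True).as_matrix()
def jawyaw(R):
    return np.degrees(np.arctan2(R[1,1],R[0,1]))
def plan(targets,jaw=None):
    "shift (cm) in tool axes for world TCP targets, turn to get jaw yaw"
    s,p,R=tool(); 
    # snap to exact pointing down
    y=np.radians(jawyaw(R)); Y=np.array([np.cos(y),np.sin(y),0]); X=np.array([0,0,-1.]); R=np.c_[X,Y,np.cross(X,Y)]
    print('t',s['time_s'],'tcp',p.round(1),'jaw',jawyaw(R).round(2),'w',s['gripper_width'].round(1),'F',s['force'].round(1))
    for t in targets: print(np.round(t,1),'->',(R.T@(np.array(t)-p)/10).round(2))
    if jaw is not None:
        d=(jaw-jawyaw(R)+90)%180-90
        print('turn about x',round(-np.radians(d),3),'(deg yaw',round(d,1),')')
E
python3 - <<'E'
from h import *
b=st(8,-185)
print(b)
plan([[360,250,295],[370,-60,295],[b[0],b[1],282]],SY+90)
print(tool()[2].round(2))
E
```

```text
[507.75510119 -98.80931269]Traceback (most recent call last):
  File "<stdin>", line 4, in <module>
  File "h.py", line 36, in plan
    print('t',s['time_s'],'tcp',p.round(1),'jaw',jawyaw(R).round(2),'w',s['gripper_width'].round(1),'F',s['force'].round(1))
                                                                        ^^^^^^^^^^^^^^^^^^^^^^^^
AttributeError: 'float' object has no attribute 'round'
```

```bash
sed -i "s/s\['gripper_width'\].round(1)/round(float(s['gripper_width']),1)/; s/s\['time_s'\]/round(float(s['time_s']),2)/" h.py
python3 - <<'E'
from h import *
b=st(8,-185)
plan([[360,250,295],[370,-60,295],[b[0],b[1],282]],SY+90)
print(tool()[2].round(2))
E
```

```text
t 0.1 tcp [213.6 533.5 291.5] jaw 68.18 w 91.1 F [-0.8  0.3 -0.1]
[360 250 295] -> [ -0.35 -20.88  24.13]
[370 -60 295] -> [ -0.35 -49.29  36.58]
[507.8 -98.8 282. ] -> [  0.95 -47.77  50.81]
turn about x -0.096 (deg yaw 5.5 )
[[-0.    0.37  0.93]
 [-0.    0.93 -0.37]
 [-1.   -0.   -0.  ]]
```

Emit:
move_arm(moves=[[[-0.4,-20.9,24.1],-0.096,-1],[[-0.4,-20.9,24.1],-0.096,-1],[[-0.4,-20.9,24.1],-0.096,-1],[[-0.4,-20.9,24.1],-0.096,-1],[[-0.4,-20.9,24.1],-0.096,-1],[[-0.4,-20.9,24.1],-0.096,-1],[[-0.4,-49.3,36.6],-0.096,-1],[[-0.4,-49.3,36.6],-0.096,-1],[[-0.4,-49.3,36.6],-0.096,-1],[[-0.4,-49.3,36.6],-0.096,-1],[[-0.4,-49.3,36.6],-0.096,-1],[[-0.4,-49.3,36.6],-0.096,-1],[[0.9,-47.8,50.8],-0.096,-1],[[0.9,-47.8,50.8],-0.096,-1],[[0.9,-47.8,50.8],-0.096,-1],[[0.9,-47.8,50.8],-0.096,-1]])

```text
time_s: 2.1
ee_pos: [508.1, -97.1, 282.3]
ee_rot: [170.6, 89.8, 154.4]
force: [-0.7, 0.8, 1.0]
gripper_width: 0.2
```

```bash
python3 - <<'E'
from h import *
plan([np.r_[st(8,0),282],np.r_[st(8,15),282]],SY+90)
s=grab('side','side1.png');t=grab('top','top1.png')
crop(s,230,100,160,120,5,'s1a.png');crop(t,220,120,160,120,5,'t1a.png')
E
```

```text
t 2.1 tcp [508.1 -97.1 282.3] jaw 73.8 w 0.2 F [-0.7  0.8  1. ]
[559.7  78.8 282. ] -> [ 0.03 18.33  0.05]
[563.9  93.2 282. ] -> [ 0.03 19.83  0.05]
turn about x 0.002 (deg yaw -0.1 )
```

View pics/s1a.png

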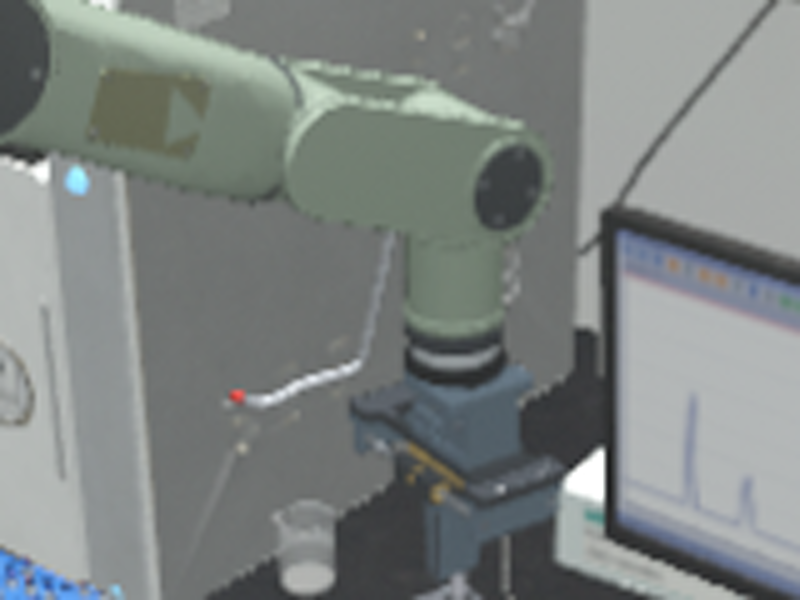

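View pics/t1a.png

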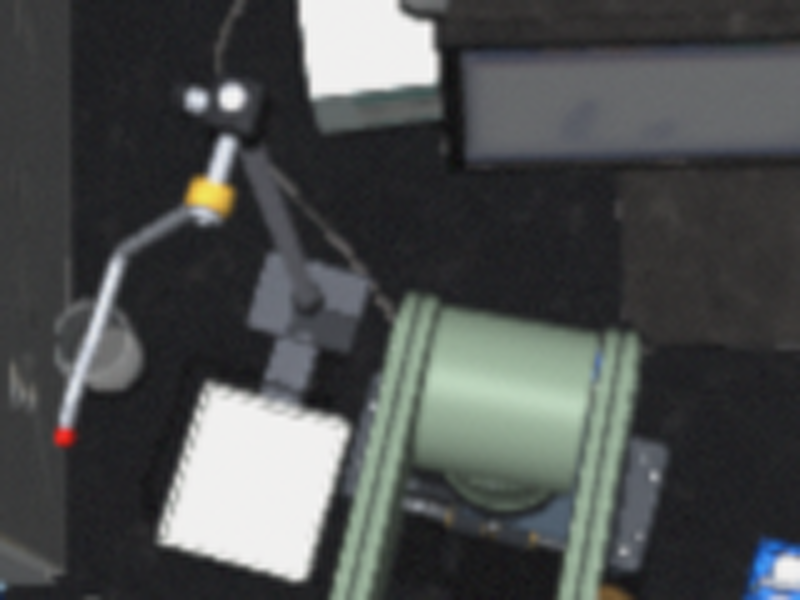

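The hook is on its +y extreme, with the ball at (64,437) in the crop. The closed gripper stands clear on the −y side, so I'll now push in slowly to damp the swing.

Emit:
move_arm(moves=[[[0,2,-0.7],0,-1],[[0,4,-0.7],0,-1],[[0,5,-0.7],0,-1],[[0,6,-0.7],0,-1],[[0,7,-0.7],0,-1],[[0,8,-0.7],0,-1],[[0,9,-0.7],0,-1],[[0,10,-0.7],0,-1],[[0,11,-0.7],0,-1],[[0,12,-0.7],0,-1],[[0,13,-0.7],0,-1],[[0,14,-0.7],0,-1],[[0,15,-0.7],0,-1],[[0,16,-0.7],0,-1],[[0,17,-0.7],0,-1],[[0,18,-0.7],0,-1],[[0,18.5,-0.7],0,-1],[[0,18.8,-0.7],0,-1],[[0,19,-0.7],0,-1],[[0,19,-0.7],0,-1]])

```text
time_s: 4.7
ee_pos: [554.3, 85.5, 283.2]
ee_rot: [-167.4, 90.0, 176.3]
force: [-0.5, -0.7, -0.4]
gripper_width: 0.5
```

```bash
python3 - <<'E'
from h import *
plan([np.r_[st(0,0),282]],SY+90)
s=grab('side','side2.png');t=grab('top','top2.png')
crop(s,230,100,160,120,5,'s2a.png');crop(t,220,120,160,120,5,'t2a.png')
E
```

```text
t 4.7 tcp [554.3  85.5 283.2] jaw 73.68 w 0.5 F [-0.5 -0.7 -0.4]
[552.  81. 282.] -> [ 0.12 -0.5  -0.09]
turn about x -0.0 (deg yaw 0.0 )
```

View pics/s2a.png

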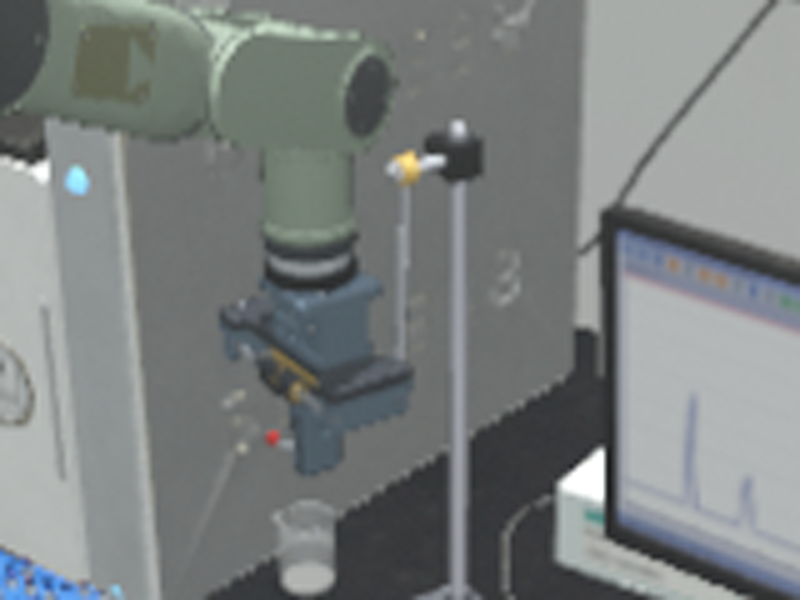

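View pics/t2a.png

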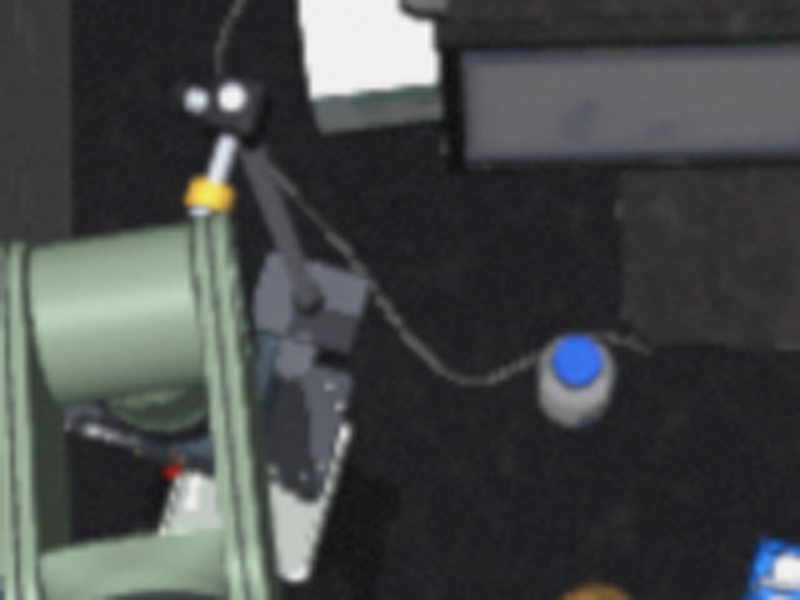

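The ball is at about (273,438) in the side crop, just beyond the finger, so the hook leans lightly on it. I'll wait, then check for motion.

Emit:
move_arm(moves=[[[0,0,0],0,-1],[[0,0,0],0,-1],[[0,0,0],0,-1],[[0,0,0],0,-1],[[0,0,0],0,-1],[[0,0,0],0,-1],[[0,0,0],0,-1],[[0,0,0],0,-1]])

```text
time_s: 5.8
ee_pos: [554.3, 85.6, 283.2]
ee_rot: [115.2, 90.0, 98.9]
force: [0.3, -0.4, 0.6]
gripper_width: 0.4
```

```bash
cat >> h.py <<'E'
def ball(n,im):
    w=(slice(150,240),slice(230,330)) if n=='side' else (slice(150,260),slice(220,320))
    h=cv2.cvtColor(im[w],cv2.COLOR_RGB2HSV).astype(int)
    m=(((h[...,0]<8)|(h[...,0]>172))&(h[...,1]>150)&(h[...,2]>90)).astype(np.uint8)
    k,l,s,c=cv2.connectedComponentsWithStats(m)
    if k<2: return None,0
    i=1+s[1:,4].argmax(); return c[i]+[w[1].start,w[0].start],s[i,4]
def tip(N=6):
    out=[]
    for i in range(N):
        n='side' if i%2==0 else 'top'
        c,a=ball(n,viewer.grab_frame(n)); out.append((n,c,a)); 
    return out
def swing(N=10,n='side'):
    "hook angle from ball, on plane x_st=-32, radius ~212 about pivot"
    K=[]
    ths=np.linspace(-.7,.7,281); P=np.array([np.r_[st(-32,212*np.sin(t)),450-212*np.cos(t)] for t in ths])
    uv=proj(n,P)
    for i in range(N):
        t=status.state()['time_s']; c,a=ball(n,viewer.grab_frame(n))
        if c is None: K.append((t,None)); continue
        d=np.linalg.norm(uv-c,axis=1); j=d.argmin(); K.append((round(float(t),2),round(float(ths[j]),3),round(float(d[j]),1),int(a)))
    return K
E
python3 - <<'E'
from h import *
for k in swing(8): print(k)
for k in swing(3,'top'): print(k)
E
```

```text
(5.8, 0.085, 0.9, 1)
(5.85, 0.085, 0.9, 1)
(5.9, 0.085, 0.9, 1)
(5.95, 0.085, 0.9, 1)
(6.0, 0.085, 0.9, 1)
(6.05, 0.085, 0.9, 1)
(6.1, 0.085, 0.9, 1)
(6.15, 0.085, 0.9, 1)
(6.2, 0.1, 0.1, 7)
(6.25, 0.105, 0.2, 5)
(6.3, 0.1, 0.1, 6)
```

The hook is at rest leaning about 0.1 rad on the finger, so I can withdraw slowly.

Emit:
move_arm(moves=[[[0,-0.1,0],0,-1],[[0,-0.2,0],0,-1],[[0,-0.3,0],0,-1],[[0,-0.5,0],0,-1],[[0,-0.6,0],0,-1],[[0,-0.8,0],0,-1],[[0,-0.9,0],0,-1],[[0,-1.1,0],0,-1],[[0,-1.2,0],0,-1],[[0,-1.4,0],0,-1],[[0,-1.5,0],0,-1],[[0,-1.6,0],0,-1],[[0,-1.8,0],0,-1],[[0,-1.9,0],0,-1],[[0,-2.0,0],0,-1],[[0,-2.1,0],0,-1],[[0,-2.2,0],0,-1],[[0,-2.3,0],0,-1],[[0,-2.4,0],0,-1],[[0,-2.5,0],0,-1]])

```text
time_s: 8.85
ee_pos: [547.3, 61.5, 283.2]
ee_rot: [99.0, 90.0, 82.7]
force: [-0.3, -0.7, -0.3]
gripper_width: 0.6
```

Emit:
move_arm(moves=[[[0,-0.1,0],0,-1],[[0,-0.2,0],0,-1],[[0,-0.4,0],0,-1],[[0,-0.6,0],0,-1],[[0,-1,0],0,-1],[[0,-1.5,0],0,-1],[[0,-2,0],0,-1],[[0,-3,0],0,-1],[[0,-4.5,0],0,-1],[[0,-6,0],0,-1],[[0,-9,0],0,-1],[[0,-12,0],0,-1],[[0,-15,0],0,-1],[[0,-15,0],0,-1]])

```text
time_s: 10.6
ee_pos: [504.4, -84.3, 283.4]
ee_rot: [-70.2, 90.0, -86.7]
force: [-0.6, 0.9, -0.2]
gripper_width: 0.4
```

```bash
python3 - <<'E'
from h import *
for k in swing(11,'top'): print(k)
for k in swing(10): print(k)
s=grab('side','side3.png');t=grab('top','top3.png')
crop(s,230,100,160,120,5,'s3a.png');crop(t,220,120,160,120,5,'t3a.png')
E
```

```text
(10.6, 0.02, 0.6, 4)
(10.65, 0.02, 0.6, 4)
(10.7, 0.015, 0.4, 3)
(10.75, 0.015, 0.4, 3)
(10.8, 0.015, 0.4, 3)
(10.85, 0.015, 0.4, 3)
(10.9, 0.015, 0.4, 3)
(10.95, 0.015, 0.4, 3)
(11.0, 0.02, 0.6, 4)
(11.05, 0.02, 0.6, 4)
(11.1, 0.03, 0.2, 3)
(11.15, 0.015, 0.7, 3)
(11.2, 0.015, 0.7, 3)
(11.25, 0.015, 0.7, 3)
(11.3, 0.015, 0.7, 3)
(11.35, 0.015, 0.7, 3)
(11.4, 0.015, 0.7, 3)
(11.45, 0.015, 0.4, 2)
(11.5, 0.015, 0.7, 3)
(11.55, 0.0, 0.7, 3)
(11.6, 0.0, 0.7, 3)
```

View pics/s3a.png

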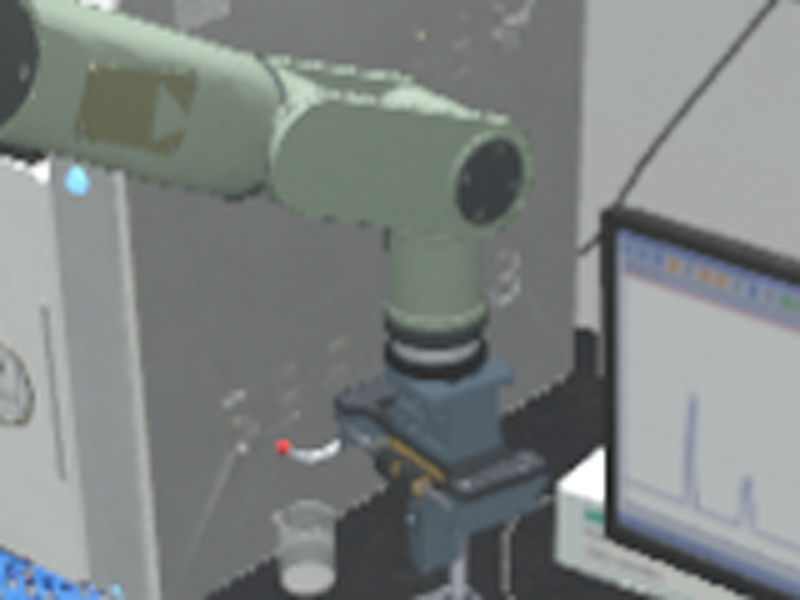

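View pics/t3a.png

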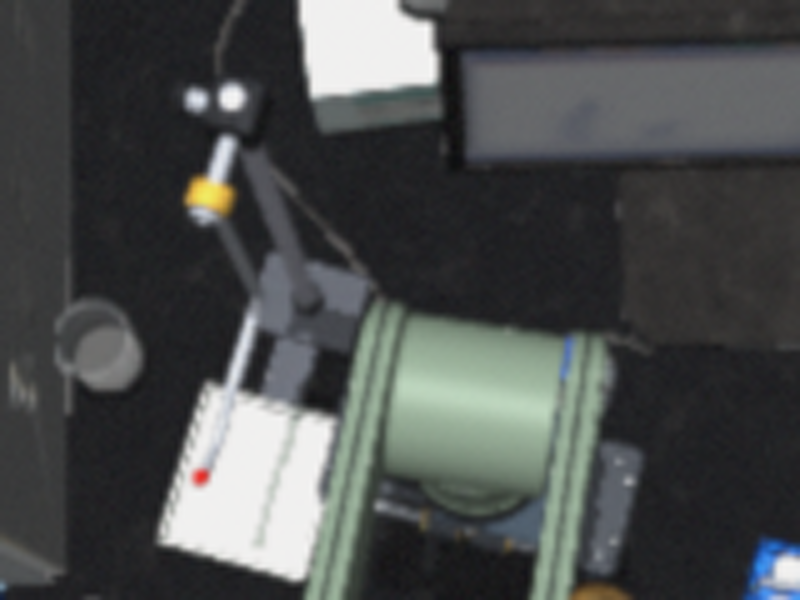

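The hook hangs still, with the ball steady to within about 0.01 rad. I'll refine the seat position from the resting ball and measure the basket pick.

```bash
python3 - <<'E'
from h import *
np.set_printoptions(precision=1,suppress=True)
a,b=np.array([[283,447.]])/5+[230,100]-.4,np.array([[201,477.]])/5+[220,120]-.4
T,e=tri(a,b); print('tip',T,e, 'expected',st(-32,0),238)
print(onz('side',a,238),onz('top',b,238))
# pivot & post
t=onz('top',np.array([[209,197.]])/5+[220,120]-.4,450); print('hub',t,'exp',st(88,0))
# hook arm direction in top view: ball to shank bottom
c=onz('top',np.array([[201,477.],[253,305.]])/5+[220,120]-.4,240); print(c,np.degrees(np.arctan2(*(c[1]-c[0])[[1,0]])))
plan([np.r_[st(0,-170),350],[452,-320,350],[452,-320,232],[452,-320,224]],-16+90)
E
```

```text
tip [523.4  90.9 239.3] 3.3991815612056344 expected [521.3  90. ] 238
[[526.3  91.3 238. ]] [[522.5  92.3 238. ]]
hub [[640.1  58.7 450. ]] exp [636.5  56.3]
[[522.1  92.  240. ]
 [630.8  59.3 240. ]] -16.740589438147893
t 11.75 tcp [505.2 -82.4 283.2] jaw 73.68 w 0.2 F [ 0.9 -0.2 -0.6]
[504.3 -82.2 350. ] -> [-6.7 -0.  -0.1]
[ 452 -320  350] -> [ -6.7 -24.3   1.6]
[ 452 -320  232] -> [  5.1 -24.3   1.6]
[ 452 -320  224] -> [  5.9 -24.3   1.6]
turn about x -0.006 (deg yaw 0.3 )
```

Emit:
move_arm(moves=[[[-3,-6,0.4],0,1],[[-5,-12,0.8],0,1],[[-5,-18,1.2],0,1],[[-5,-24.3,1.6],0,1],[[-5,-24.3,1.6],0,1],[[-5,-24.3,1.6],0,1],[[-2,-24.3,1.6],0,1],[[1,-24.3,1.6],0,1],[[1,-24.3,1.6],0,1],[[1,-24.3,1.6],0,1]])

```text
time_s: 13.0
ee_pos: [453.1, -319.4, 274.5]
ee_rot: [-12.1, 89.9, -28.3]
force: [-0.6, -0.6, -0.1]
gripper_width: 91.3
```

```bash
sed -i 's/^SC=.*/SC=np.array([554,82.]); SY=-16.6/' h.py; python3 - <<'E'
from h import *
plan([[452,-320,218]],SY+90)
s=grab('side','side4.png');crop(s,300,170,160,120,5,'s4a.png')
t=grab('top','top4.png');crop(t,310,160,160,120,5,'t4a.png')
E
```

```text
t 13.0 tcp [ 453.1 -319.4  274.5] jaw 73.77 w 91.3 F [-0.6 -0.6 -0.1]
[ 452 -320  218] -> [ 5.65 -0.08 -0.09]
turn about x 0.006 (deg yaw -0.4 )
```

View pics/s4a.png

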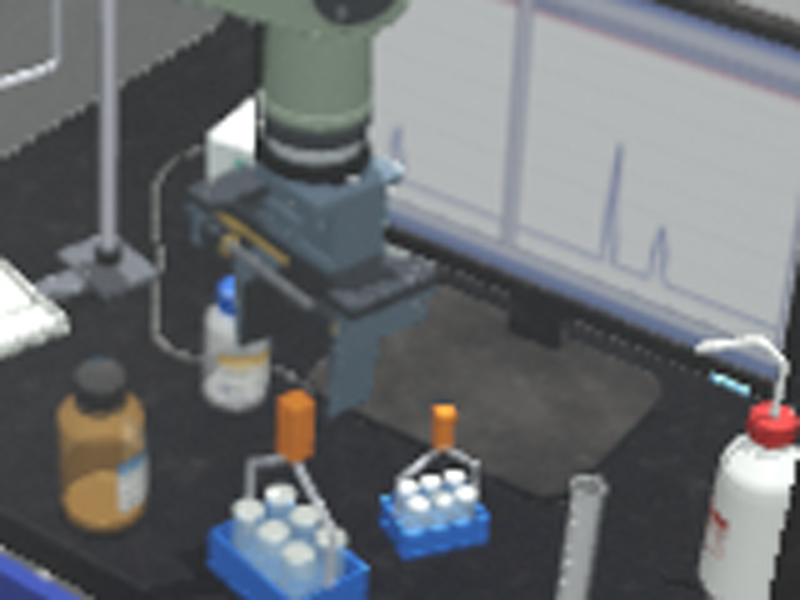

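View pics/t4a.png

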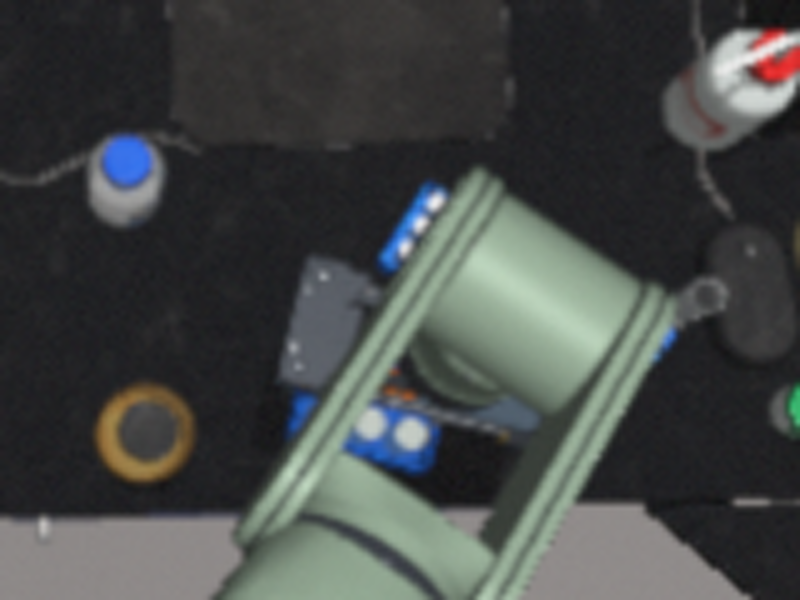

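The orange grip at (296,428) lies centrally below the open fingers, so I'll descend and close.

Emit:
move_arm(moves=[[[2,-0.1,-0.1],0,1],[[4,-0.1,-0.1],0,1],[[5,-0.1,-0.1],0,1],[[5.6,-0.1,-0.1],0,1],[[5.6,-0.1,-0.1],0,1],[[5.6,-0.1,-0.1],0,0],[[5.6,-0.1,-0.1],0,-0.4],[[5.6,-0.1,-0.1],0,-0.6],[[5.6,-0.1,-0.1],0,-1],[[5.6,-0.1,-0.1],0,-1],[[5.6,-0.1,-0.1],0,-1],[[5.6,-0.1,-0.1],0,-1]], force=30)

```text
time_s: 14.6
ee_pos: [451.0, -320.8, 217.2]
ee_rot: [112.9, 90.0, 96.6]
force: [-0.4, 0.1, -0.4]
gripper_width: 24.0
```

```bash
python3 - <<'E'
from h import *
plan([[452,-320,218]],SY+90)
s=grab('side','side5.png');crop(s,300,170,160,120,5,'s5a.png')
E
```

```text
t 14.6 tcp [ 451.  -320.8  217.2] jaw 73.68 w 24.0 F [-0.4  0.1 -0.4]
[ 452 -320  218] -> [-0.08  0.1   0.08]
turn about x 0.005 (deg yaw -0.3 )
```

View pics/s5a.png

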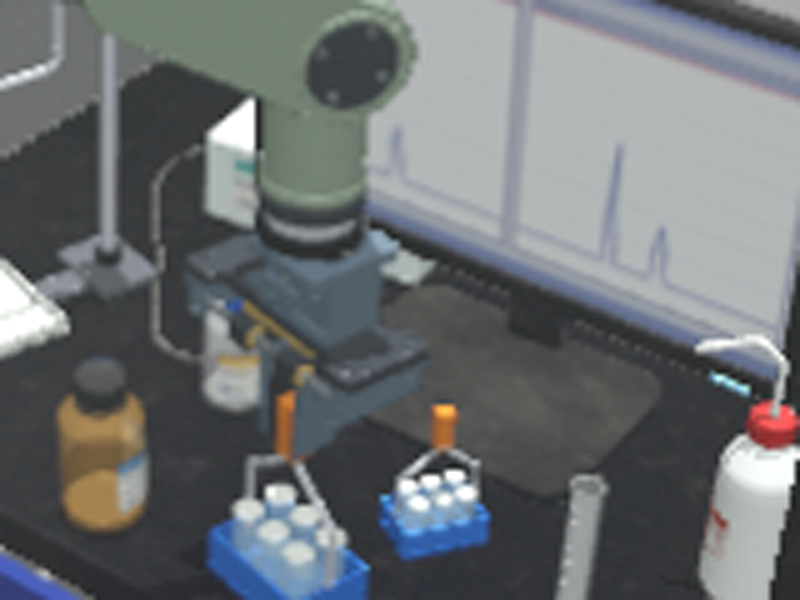

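Emit:
move_arm(moves=[[[0,0,0],0,-1],[[0,0,0],0,-1],[[0,0,0],0,-1],[[0,0,0],0,-1]], force=30)

```text
time_s: 15.15
ee_pos: [451.0, -320.6, 217.1]
ee_rot: [109.4, 90.0, 93.1]
force: [0.4, 1.0, -1.7]
gripper_width: 19.9
```

The grip holds at 19.9 mm. I'll lift gently.

Emit:
move_arm(moves=[[[-0.3,0,0],0,-1],[[-1,0,0],0,-1],[[-2.2,0,0],0,-1],[[-4,0,0],0,-1],[[-6,0,0],0,-1],[[-8,0,0],0,-1],[[-10,0,0],0,-1],[[-12,0,0],0,-1],[[-14,0,0],0,-1],[[-16,0,0],0,-1],[[-17.3,0,0],0,-1],[[-18,0,0],0,-1],[[-18,0,0],0,-1]])

```text
time_s: 16.77
ee_pos: [451.0, -320.8, 397.4]
ee_rot: [-3.8, 90.0, -20.2]
force: [-0.1, 0.3, -3.3]
gripper_width: 19.8
```

```bash
python3 - <<'E'
from h import *
plan([np.r_[st(-110,0),397],np.r_[st(-110,0),357],np.r_[st(0,0),357]],SY+90)
s=grab('side','side6.png');crop(s,280,130,160,120,5,'s6a.png')
E
```

```text
t 16.77 tcp [ 451.  -320.8  397.4] jaw 73.68 w 19.8 F [-0.1  0.3 -3.3]
[448.6 113.4 397. ] -> [ 4.000e-02  4.160e+01 -1.243e+01]
[448.6 113.4 357. ] -> [  4.04  41.6  -12.43]
[554.  82. 357.] -> [ 4.04 41.55 -1.43]
turn about x 0.005 (deg yaw -0.3 )
```

View pics/s6a.png

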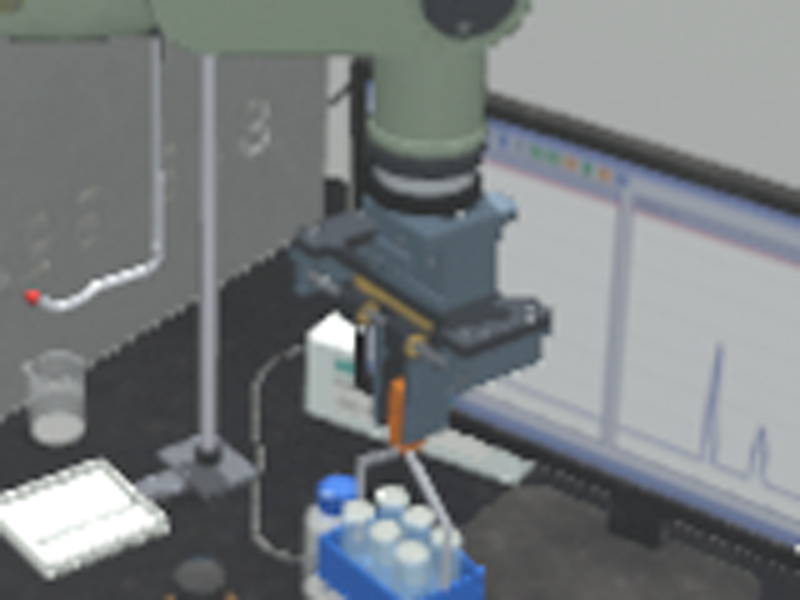

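Emit:
move_arm(moves=[[[0,0.5,-0.15],0,-1],[[0,1.8,-0.5],0,-1],[[0,4,-1.2],0,-1],[[0,6.5,-1.9],0,-1],[[0,9.2,-2.75],0,-1],[[0,12,-3.6],0,-1],[[0,15,-4.5],0,-1],[[0,18,-5.4],0,-1],[[0,21,-6.3],0,-1],[[0,24,-7.2],0,-1],[[0,27,-8.1],0,-1],[[0,30,-9],0,-1],[[0,33,-9.9],0,-1],[[0,35.5,-10.6],0,-1],[[0,37.7,-11.25],0,-1],[[0,39.5,-11.8],0,-1],[[0,40.7,-12.15],0,-1],[[0,41.4,-12.35],0,-1],[[0,41.6,-12.4],0,-1],[[0,41.6,-12.4],0,-1]])

```text
time_s: 19.32
ee_pos: [448.9, 113.0, 397.2]
ee_rot: [-78.5, 90.0, -94.8]
force: [0.3, 0.8, -2.0]
gripper_width: 19.6
```

Emit:
move_arm(moves=[[[0.3,0,0],0,-1],[[1,0,0],0,-1],[[2,0,0],0,-1],[[3,0,0],0,-1],[[3.7,0,0],0,-1],[[4,0,0],0,-1],[[4,0,0],0,-1],[[4,0,0],0,-1]])

```text
time_s: 20.32
ee_pos: [449.0, 113.4, 357.6]
ee_rot: [32.8, 90.0, 16.5]
force: [0.0, -0.0, -3.0]
gripper_width: 19.8
```

```bash
python3 - <<'E'
from h import *
plan([np.r_[st(-50,0),357],np.r_[st(0,0),357]],SY+90)
s=grab('side','side7.png');crop(s,200,100,160,120,5,'s7a.png')
t=grab('top','top7.png');crop(t,210,140,160,120,5,'t7a.png')
E
```

```text
t 20.32 tcp [449.  113.4 357.6] jaw 73.68 w 19.8 F [ 0. -0. -3.]
[506.1  96.3 357. ] -> [ 0.06 -0.04  5.96]
[554.  82. 357.] -> [ 0.06 -0.06 10.96]
turn about x 0.005 (deg yaw -0.3 )
```

View pics/s7a.png

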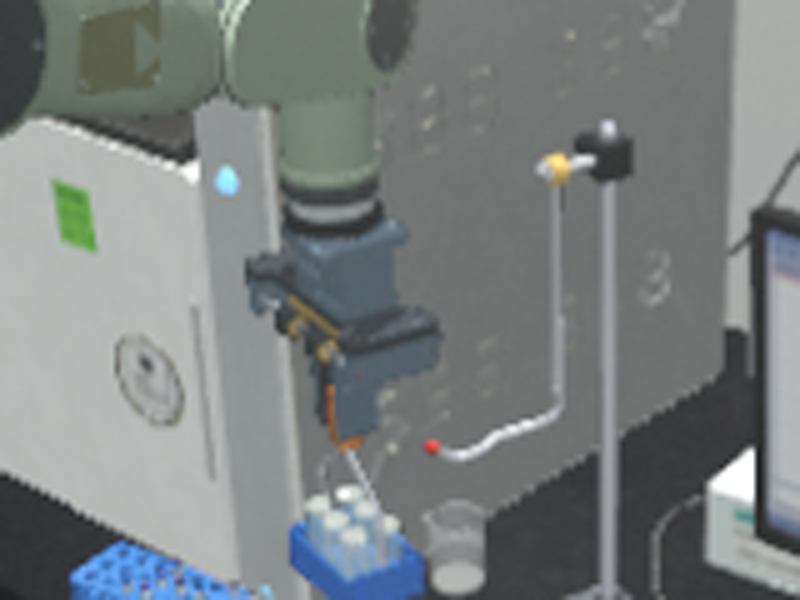

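View pics/t7a.png

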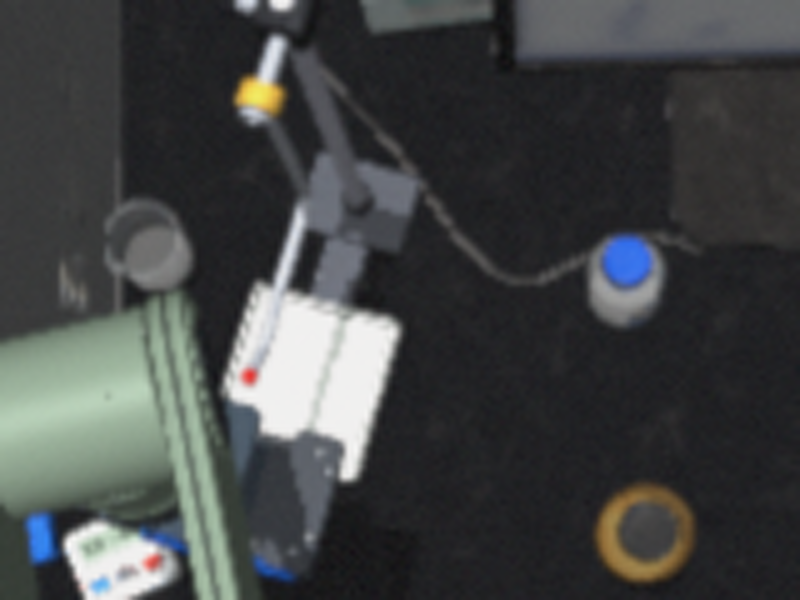

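```bash
python3 - <<'E'
from h import *
u=lambda P:((proj('side',P)-[200,100]+.4)*5).round(0)
print(u([[449,113.4,266],[449,113.4,263]]))
import numpy as np
a=np.radians(SY)
def B(x,y,z): return np.r_[np.array([449,113.4])+np.array([[np.cos(a),-np.sin(a)],[np.sin(a),np.cos(a)]])@[x,y],140+z]
print('foot corners',u([B(-35,50,40),B(-35,-50,0),B(35,-50,0)]), 'bail shoulder',u([B(0,-47,85),B(0,47,85)]))
print('ball',u([np.r_[st(-32,0),238]]))
E
```

```text
[[344. 445.]
 [344. 449.]]
foot corners [[283. 524.]
 [345. 622.]
 [422. 594.]] bail shoulder [[376. 516.]
 [319. 465.]]
ball [[431. 448.]]
```

The grip bottom at (348,443) and ball at (432,447) match the predictions to about 1 px. I'll thread the bail over the tip.

Emit:
move_arm(moves=[[[0,0,0.3],0,-1],[[0,0,1],0,-1],[[0,0,2],0,-1],[[0,0,3],0,-1],[[0,0,4],0,-1],[[0,0,5],0,-1],[[0,0,6],0,-1],[[0,-0.05,7],0,-1],[[0,-0.05,8],0,-1],[[0,-0.05,9],0,-1],[[0,-0.05,10],0,-1],[[0,-0.05,10.7],0,-1],[[0,-0.05,11],0,-1],[[0,-0.05,11],0,-1],[[0,-0.05,11],0,-1]])

```text
time_s: 22.3
ee_pos: [554.1, 82.0, 357.3]
ee_rot: [147.9, 90.0, 131.6]
force: [0.7, -0.0, -2.9]
gripper_width: 19.6
```

```bash
python3 - <<'E'
from h import *
plan([np.r_[st(0,0),321]],SY+90)
s=grab('side','side8.png');crop(s,230,100,160,120,5,'s8a.png')
t=grab('top','top8.png');crop(t,210,140,160,120,5,'t8a.png')
E
```

```text
t 22.3 tcp [554.1  82.  357.3] jaw 73.69 w 19.6 F [ 0.7 -0.  -2.9]
[554.  82. 321.] -> [ 3.63 -0.   -0.01]
turn about x 0.005 (deg yaw -0.3 )
```

View pics/s8a.png

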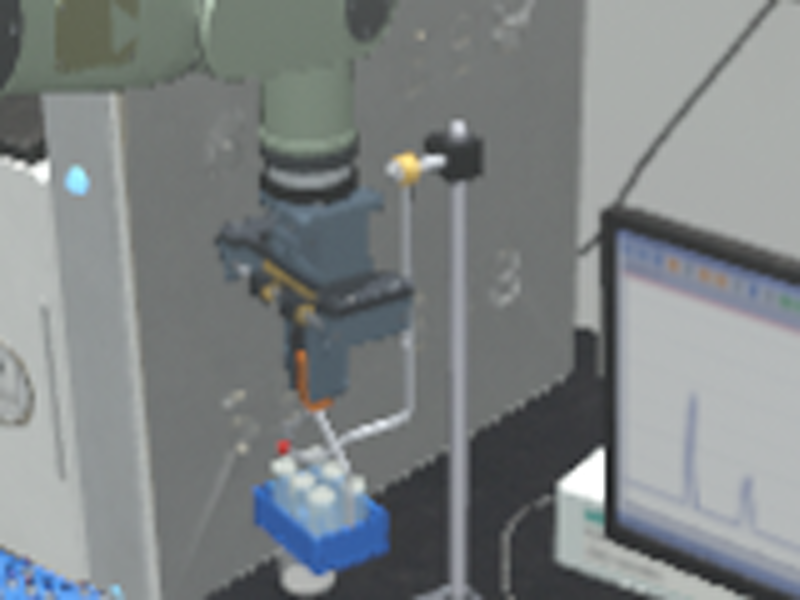

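View pics/t8a.png

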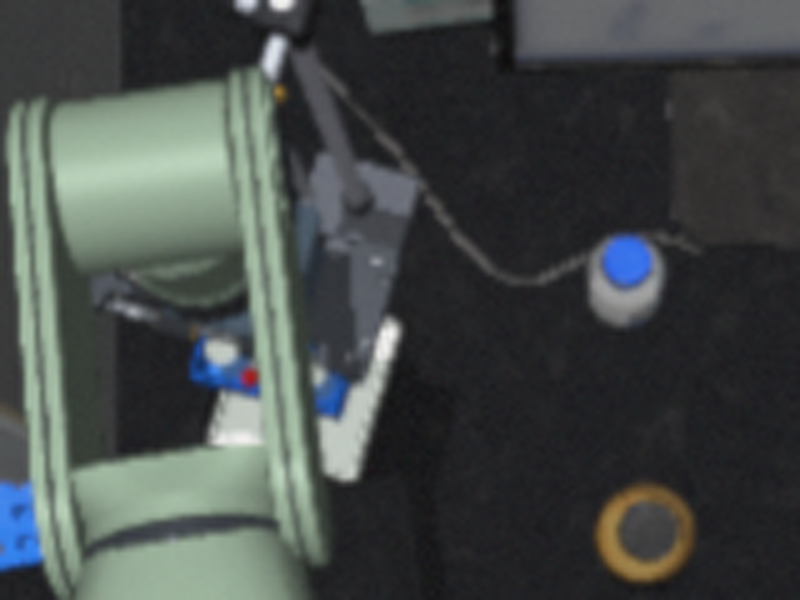

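The bail is over the dip and the ball at (285,447) has not moved. Now I'll lower it gently.

Emit:
move_arm(moves=[[[0.4,0,0],0,-1],[[0.9,0,0],0,-1],[[1.4,0,0],0,-1],[[1.9,0,0],0,-1],[[2.4,0,0],0,-1],[[2.8,0,0],0,-1],[[3.0,0,0],0,-1],[[3.2,0,0],0,-1],[[3.3,0,0],0,-1],[[3.4,0,0],0,-1],[[3.4,0,0],0,-1],[[3.4,0,0],0,-1]])

```text
time_s: 23.9
ee_pos: [554.3, 81.9, 323.3]
ee_rot: [43.6, 90.0, 27.3]
force: [0.3, 1.2, -3.3]
gripper_width: 19.8
```

Emit:
move_arm(moves=[[[0.05,0,0],0,-1],[[0.1,0,0],0,-1],[[0.15,0,0],0,-1],[[0.2,0,0],0,-1],[[0.2,0,0],0,-1],[[0.2,0,0],0,-1]])

```text
time_s: 24.65
ee_pos: [554.4, 82.1, 322.4]
ee_rot: [36.9, 89.9, 20.6]
force: [-1.3, 1.2, 5.4]
gripper_width: 20.0
```

```bash
python3 - <<'E'
from h import *
plan([np.r_[st(0,0),321]],SY+90)
s=grab('side','side9.png');crop(s,250,140,120,90,6,'s9a.png')
for i in range(4): viewer.grab_frame('top'); print(status.state()['force'].round(1))
E
```

```text
t 24.65 tcp [554.4  82.1 322.4] jaw 73.68 w 20.0 F [-1.3  1.2  5.4]
[554.  82. 321.] -> [ 0.14 -0.02 -0.04]
turn about x 0.005 (deg yaw -0.3 )
[-2.   0.3  5.1]
[-1.5 -0.9  4.8]
[-2.3  1.   5. ]
[-1.6  0.5  4.8]
```

View pics/s9a.png

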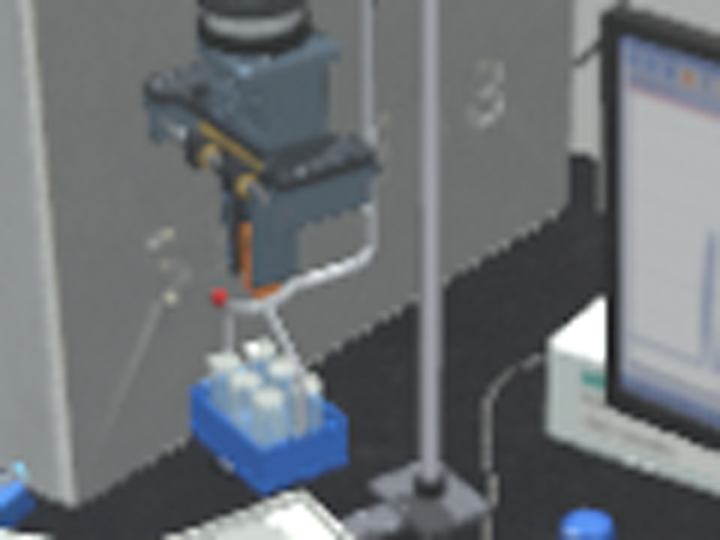

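The bail rests on the hook at about 8 N. I'll ease that slightly, then open gently.

Emit:
move_arm(moves=[[[-0.06,0,0],0,-1],[[-0.06,0,0],0,-1],[[-0.06,0,0],0,-1],[[-0.06,0,0],0,-1]], force=10)

```text
time_s: 25.4
ee_pos: [554.5, 82.0, 322.4]
ee_rot: [31.6, 89.9, 15.2]
force: [-0.9, 0.8, 5.0]
gripper_width: 20.4
```

```bash
python3 - <<'E'
from h import *
for i in range(4): viewer.grab_frame('top'); print(status.state()['force'].round(1))
plan([],0)
E
```

```text
[-1.1 -0.4  5.1]
[-1.4  0.   4.4]
[-1.2  1.6  5.2]
[-0.6 -0.3  5.1]
t 25.6 tcp [554.5  82.  322.4] jaw 73.68 w 19.9 F [-0.6 -0.3  5.1]
turn about x 1.286 (deg yaw -73.7 )
```

Emit:
move_arm(moves=[[[-0.05,0,0],0,-1],[[-0.1,0,0],0,-1],[[-0.1,0,0],0,-1],[[-0.1,0,0],0,-1]])

```text
time_s: 26.1
ee_pos: [554.4, 81.8, 322.5]
ee_rot: [-100.0, 90.0, -116.4]
force: [1.5, -0.4, 1.0]
gripper_width: 20.1
```

Net force is now about 1 N, so the weight is on the hook. Opening slowly.

Emit:
move_arm(moves=[[[0,0,0],0,-0.56],[[0,0,0],0,-0.54],[[0,0,0],0,-0.52],[[0,0,0],0,-0.5],[[0,0,0],0,-0.47],[[0,0,0],0,-0.44],[[0,0,0],0,-0.4],[[0,0,0],0,-0.3],[[0,0,0],0,-0.2],[[0,0,0],0,0],[[0,0,0],0,0.2],[[0,0,0],0,0.4],[[0,0,0],0,0.4],[[0,0,0],0,0.4]])

```text
time_s: 27.85
ee_pos: [554.3, 81.9, 322.9]
ee_rot: [100.5, 90.0, 84.2]
force: [0.5, 0.2, -0.2]
gripper_width: 63.7
```

```bash
python3 - <<'E'
from h import *
plan([],0)
s=grab('side','side10.png');crop(s,250,140,120,90,6,'s10a.png')
for k in swing(6): print(k)
E
```

```text
t 27.85 tcp [554.3  81.9 322.9] jaw 73.68 w 63.7 F [ 0.5  0.2 -0.2]
turn about x 1.286 (deg yaw -73.7 )
(27.9, 0.01, 0.1, 2)
(27.95, 0.01, 0.1, 2)
(28.0, 0.01, 0.1, 2)
(28.05, 0.01, 0.1, 2)
(28.1, 0.01, 0.1, 2)
(28.15, 0.01, 0.1, 2)
```

View pics/s10a.png

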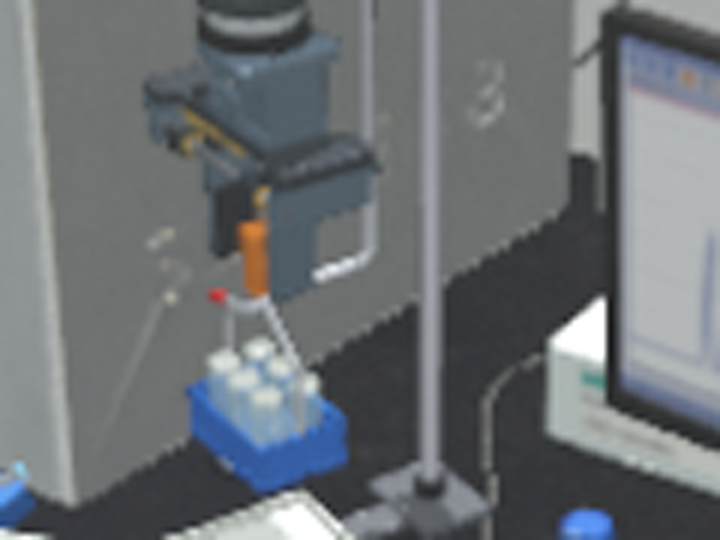

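The basket hangs on the dip, fingers clear of the grip at (255,258). Rise, then back off.

Emit:
move_arm(moves=[[[-0.3,0,0],0,0.4],[[-0.8,0,0],0,0.4],[[-1.6,0,0],0,0.4],[[-2.6,0,0],0,0.4],[[-3.8,0,0],0,0.4],[[-5,0,0],0,0.4],[[-6.2,0,0],0,0.4],[[-7,0,-1],0,0.4],[[-7,0,-3],0,0.4],[[-7,0,-6],0,0.4],[[-7,0,-10],0,0.4],[[-7,0,-14],0,0.4],[[-7,0,-18],0,0.4],[[-7,0,-20],0,0.4],[[-7,0,-20],0,0.4]])

```text
time_s: 30.08
ee_pos: [361.7, 138.3, 393.3]
ee_rot: [26.1, 89.9, 9.8]
force: [0.3, 0.1, -0.2]
gripper_width: 63.6
```

```bash
python3 - <<'E'
from h import *
plan([],0)
s=grab('side','side11.png');crop(s,250,140,120,90,6,'s11a.png')
t=grab('top','top11.png');crop(t,210,120,160,120,5,'t11a.png')
for k in swing(10): print(k)
for k in swing(10,'top'): print(k)
c=np.array([[280,140]])
a=np.radians(SY)
def B(x,y,z): return np.r_[SC+np.array([[np.cos(a),-np.sin(a)],[np.sin(a),np.cos(a)]])@[x,y],104+z]
P=[B(0,0,176),B(-35,50,40),B(-35,-50,0),B(35,-50,0)]
print('exp side',((proj('side',P)-[250,140]+.4)*6).round(),'top',((proj('top',P)-[210,120]+.4)*5).round())
a0=cv2.imread('pics/side7.png');
E
```

```text
t 30.07 tcp [361.7 138.3 393.3] jaw 73.77 w 63.6 F [ 0.3  0.1 -0.2]
turn about x 1.288 (deg yaw -73.8 )
(30.18, 0.01, 0.1, 2)
(30.23, 0.01, 0.1, 2)
(30.27, 0.01, 0.1, 2)
(30.32, 0.01, 0.1, 2)
(30.38, 0.0, 0.4, 1)
(30.43, 0.0, 0.4, 1)
(30.48, 0.0, 0.4, 1)
(30.52, 0.0, 0.4, 1)
(30.57, 0.0, 0.4, 1)
(30.62, 0.0, 0.4, 1)
(30.68, 0.015, 0.2, 5)
(30.73, 0.015, 0.2, 5)
(30.77, 0.015, 0.2, 6)
(30.82, 0.015, 0.2, 6)
(30.88, 0.015, 0.2, 6)
(30.93, 0.02, 0.3, 5)
(30.98, 0.02, 0.3, 5)
(31.02, 0.02, 0.3, 5)
(31.07, 0.02, 0.3, 5)
(31.12, 0.02, 0.3, 5)
exp side [[255. 231.]
 [183. 385.]
 [258. 498.]
 [344. 466.]] top [[258. 414.]
 [199. 482.]
 [349. 529.]
 [377. 431.]]
```

View pics/s11a.png

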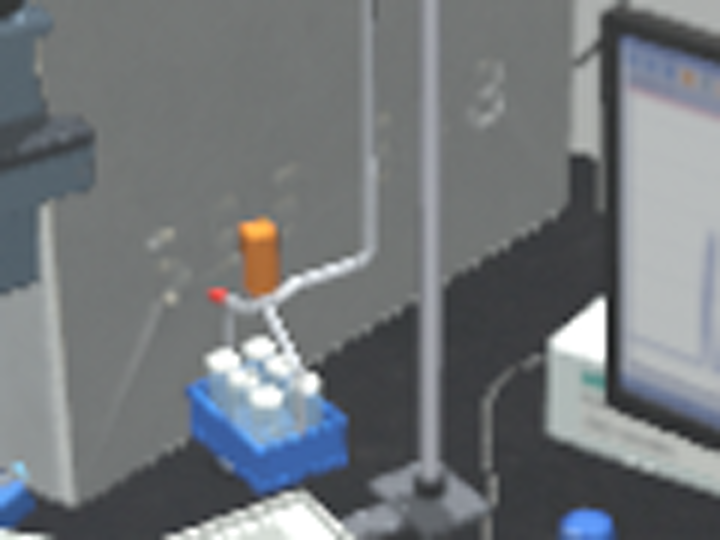

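View pics/t11a.png

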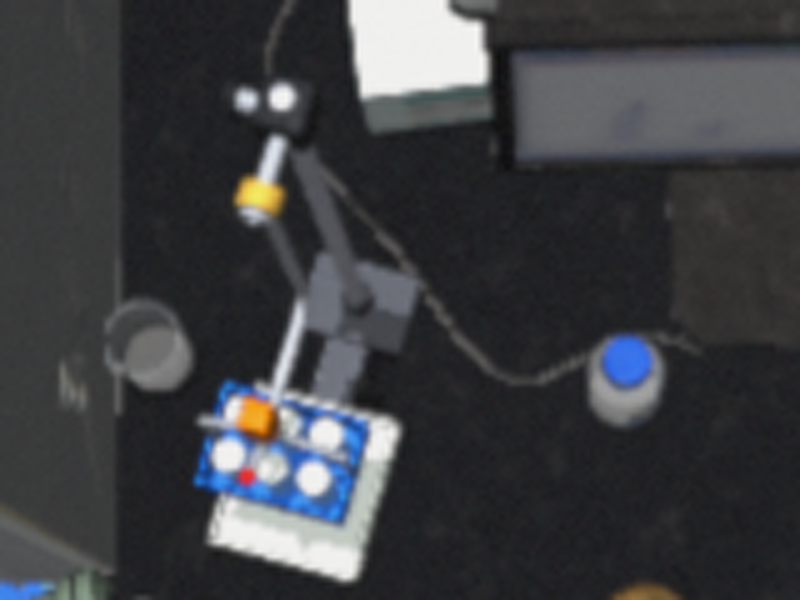

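View pics/side11.png

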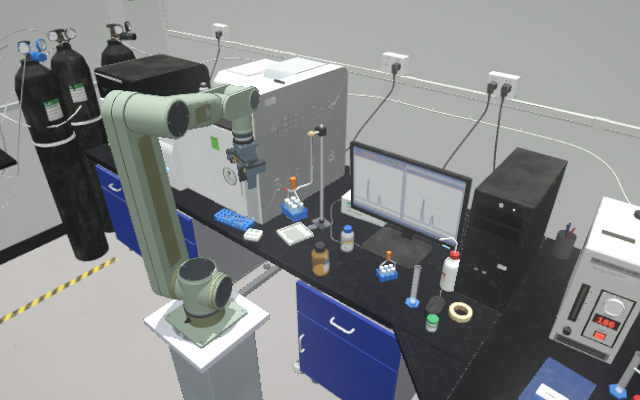

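The basket hangs upright and square in the dip: grip top at (258,228) against a predicted (255,231), all bystanders in place. One last check that it is still.

```bash
python3 - <<'E'
from h import *
for n in ('side','top'):
    r=[]
    for i in range(12):
        im=viewer.grab_frame(n)[150:260,240:320]; h=cv2.cvtColor(im,cv2.COLOR_RGB2HSV).astype(int)
        m=[(h[...,0]>8)&(h[...,0]<16)&(h[...,1]>180)&(h[...,2]>110),(h[...,0]>100)&(h[...,0]<120)&(h[...,1]>150)&(h[...,2]>80)]
        r.append(np.r_[np.argwhere(m[0]).mean(0),np.argwhere(m[1]).mean(0)])
    r=np.array(r); print(n,np.ptp(r,axis=0).round(2),r.mean(0).round(1))
print(status.state()['time_s'])
E
```

```text
side [ nan  nan 0.12 0.87] [ nan  nan 67.6 37.2]
top [0.88 0.88 0.23 0.44] [54.7 22.4 63.1 26.6]
32.375<stdin>:7: RuntimeWarning: Mean of empty slice.
  ret = um.true_divide(
```

Emit:
move_arm(moves=[[[0,0,0],0,0.4],[[0,0,0],0,0.4],[[0,0,0],0,0.4],[[0,0,0],0,0.4],[[0,0,0],0,0.4],[[0,0,0],0,0.4],[[0,0,0],0,0.4],[[0,0,0],0,0.4],[[0,0,0],0,0.4],[[0,0,0],0,0.4],[[0,0,0],0,0.4],[[0,0,0],0,0.4],[[0,0,0],0,0.4],[[0,0,0],0,0.4],[[0,0,0],0,0.4],[[0,0,0],0,0.4],[[0,0,0],0,0.4],[[0,0,0],0,0.4],[[0,0,0],0,0.4],[[0,0,0],0,0.4]])

```text
time_s: 34.88
ee_pos: [362.4, 138.1, 392.8]
ee_rot: [69.4, 90.0, 53.1]
force: [0.7, -0.5, 0.1]
gripper_width: 64.0
```

```bash
python3 - <<'E'
from h import *
for n,roi in (('side',(175,225,275,312)),('top',(190,230,245,290))):
    y0,y1,x0,x1=roi; g0=None; r=[]
    for i in range(16):
        g=viewer.grab_frame(n)[y0:y1,x0:x1].mean(2).astype(np.float32)
        if g0 is None: g0=g; w=cv2.createHanningWindow(g.shape[::-1],cv2.CV_32F)
        r.append(cv2.phaseCorrelate(g0,g,w)[0])
    print(n,np.round(r,2).tolist())
E
```

```text
side [[0.0, 0.0], [-0.01, -0.04], [-0.05, 0.03], [-0.01, -0.08], [0.03, -0.12], [0.06, -0.09], [-0.1, -0.08], [-0.17, -0.12], [-0.22, 0.02], [-0.26, -0.04], [-0.26, -0.05], [-0.25, -0.01], [-0.18, -0.12], [-0.12, -0.08], [-0.01, -0.07], [0.01, -0.13]]
top [[0.5, 0.0], [0.46, -0.15], [0.61, -0.27], [0.87, -0.1], [0.98, -0.12], [1.15, -0.0], [1.32, -0.09], [1.27, -0.06], [0.86, 0.15], [0.55, 0.16], [0.24, -0.08], [-0.47, -0.58], [-1.48, -0.64], [-2.99, -2.0], [-6.95, -3.56], [-403.13, -191.9]]
```

```bash
python3 - <<'E'
from h import *
for n,roi in (('side',(175,225,275,312)),('top',(190,230,245,290))):
    y0,y1,x0,x1=roi; g0=None; r=[]
    for i in range(22):
        g=viewer.grab_frame(n)[y0:y1,x0:x1].mean(2).astype(np.float32)
        if g0 is None: g0=g.copy(); w=cv2.createHanningWindow(g.shape[::-1],cv2.CV_32F)
        r.append(cv2.phaseCorrelate(g0.copy(),g.copy(),w.copy())[0])
    print(n,np.round(r,2).tolist())
E
```

```text
side [[0.0, 0.0], [-0.03, 0.05], [-0.0, 0.05], [0.05, 0.07], [0.2, 0.0], [0.21, 0.02], [0.18, 0.01], [0.21, 0.07], [0.22, 0.05], [0.25, 0.06], [0.26, 0.05], [0.26, 0.07], [0.21, 0.06], [0.2, 0.08], [0.28, 0.02], [0.21, -0.02], [0.16, -0.0], [0.04, 0.08], [-0.0, 0.04], [-0.05, 0.03], [0.01, 0.0], [0.01, 0.0]]
top [[0.5, 0.0], [0.52, -0.03], [0.55, 0.05], [0.59, 0.1], [0.6, 0.07], [0.73, 0.01], [0.82, -0.02], [0.96, -0.0], [0.92, 0.04], [0.99, 0.07], [0.99, 0.07], [0.95, 0.05], [0.97, 0.03], [0.8, 0.05], [0.68, 0.09], [0.61, 0.08], [0.56, 0.07], [0.55, 0.02], [0.54, -0.01], [0.48, 0.01], [0.46, 0.01], [0.47, -0.03]]
```

A residual sway of about ±1 mm remains (period about 0.9 s, roughly 6 mm/s), far inside the limits. I'll hand in.

```bash
python3 - <<'E'
from h import *
print(env.job_done(), status.state()['time_s'])
E
```

```text
the job is handed in; nothing more can be done
the job is handed in; nothing more can be done
```

The blue basket hangs by its bail in the hook's dip, upright and square across the arm, and the job is handed in at about 38 s. The system gave no verdict.

- **Steadying:** I damped the swing with the closed fingers from the −y side and withdrew slowly. The hook then hung within about 0.015 rad of plumb and nearly still for over 1 s, untouched.
- **Hanging:** I gripped the large basket's orange grip, carried it over the bystanders and threaded the bail over the tip. I lowered it until the bail rested on the hook at about 8 N, eased that to about 1 N, opened the fingers and backed the arm off.
- **Last checks:**
  - The grip top was within about 1 px of its predicted place.
  - The hook measured 0 to 0.02 rad. That includes a measurement offset, because the resting hook read about 0.015 rad too.
  - A residual sway of about ±1 mm (roughly 6 mm/s) remained.
  - By eye in the last picture, no bystander had moved.
- **Checks that went wrong:** My first stillness check by colour failed in the side view (empty mask). The next one, by image shift, gave nonsense in the top view because the images were altered in place. I repeated it with copies, and the sway figure comes from that run.

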